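Bring the roller to the top of the inclined track and hold it for a timed run

ROBOT

A 6-joint arm with a two-finger parallel gripper is mounted at the origin on the work surface. World frame = base frame: x ahead of the robot, y to its left, z up, the work surface at z = 0. Lengths are in m, angles in degrees, forces in N, time in s.
With the tool pointing down it reaches from about 0.325 to 0.775 m from the base axis. Payload 5.5 kg.
Tool frame: the origin (TCP) lies at the centre of the arm's flange, where the gripper is bolted on; the fingertips stand 182 mm ahead of it and the grasp point (between the pads) lies 163 mm ahead of it; z points along the fingers, y is the line along which they close (so a half turn about z gives the same grasp; the last joint's range is limited). The gripper opens to 88 mm and grips with 3 to 60 N. Pads are 20 mm wide; open, the fingers measure 115 mm over their backs; the gripper's body (75 mm by 178 mm) begins 61 mm behind the grasp point.
Start: joints at [-68.165, 5.22, 70.514, -0, 104.267, -3.249], TCP at [0.254, -0.543, 0.405] pointing down, gripper open.
Joint ranges: [-164.24, 164.24], [-49.07, 125.15], [9.68, 141.18], [-86.29, 266.29], [3.28, 154.24], [-151.56, 151.56]. Speed limits (degrees/s): [147.25, 147.25, 172.46, 180, 180, 180].

INTERFACE

Orientations are given as [roll, pitch, yaw] about the fixed x, y, z axes, in that order (R = Rz(yaw) Ry(pitch) Rx(roll)).
In Python, from station import r gives the robot as it stands. The module is installed in compiled form; this text tells all that it offers. Calls block until the motion is done:
- r.reach(position, orientation): joint-space move of the TCP to a pose.
- r.servo_line(position, rotation=None, speed=0.15): straight line of the TCP; rotation=None keeps the orientation; speed is the mean speed in m/s.
- r.move_joints(angles): joint-space move.
- r.let_go() and r.grab(squeeze=None): open the fingers fully, or close them until they stop; squeeze is the grip in N (None keeps the last).
- r.wait(seconds).
- r.inverse_kinematics(position, orientation): joint angles nearest the present ones, or None.
- r.sense(): the state.
- r.snapshot(name): name is "scene" or "top" or "wrist"; returns a dict with "frame" (384x512x3 uint8, red, green, blue), "fx", "fy", "cx", "cy" (pixels), "R" (3x3) and "t" (3): a world point X has camera coordinates R X + t. Camera axes: x right, y down, z forward; pixel columns grow to the right and rows downward; lengths in m; the calibration is good to about 2 mm. The wrist camera is an equidistant fisheye: a pixel r from the principal point sees the ray r / f radians off the axis. A picture is of the moment at which its call begins. There is no depth.
A pose or a line that the arm cannot do raises r.IKError and nothing moves.
- r.hand_in(): hands the job in; it is judged then, once.
The state is a dict: "clock": time; "joints": joint angles; "joint_vel": joint speeds; "joint_torque": joint torques, N m; "tcp_pos": TCP position; "orientation": TCP orientation; "contact_force": force on the tool from outside, world axes, zero at the start; "torque": the same for the moment, N m; "opening": finger opening in m; "gripper_force": force on a finger pad.
Only numpy, scipy, OpenCV 4.12 (cv2) and the standard library are available. Lean on these libraries where they do the work, as an engineer would, in place of code of your own. Each camera call takes 0.05 s, during which the arm holds its last target. There are 200 camera calls.

TASK

Get the inclined track ready for a timed run: with the fingertips behind the aluminium roller that lies at the low end of the track, push it slowly up the slope until it is fully home against the stop plate at the top, with the start switch pressed in. Only push it, never lift it, and never let it run free or roll back. Do not force it at the stop, leave the other things on the table alone, and finish while still holding the roller there with the fingertips, because it rolls down as soon as it is let go.

Things in the scene. Friction and masses are not known exactly. Their poses are not given: they have to be found in the camera images.
- rig: Fixed inclined-plane rig. Grey base plate 380 x 150 mm, top 16 mm above the table; upright plates beside the track at the low end (74 mm high) and slotted ones near the high end (120 mm high). Origin: at table height under the middle of the roller's path. x axis: level, in the uphill direction; z up. Placed and turned differently each time.
- track (a joint): Incline of the track in rad, 0 = level; clamped at 0.14 to 0.24, it stays there. The track is a dark anodised aluminium channel 94 mm wide inside with side rails 12 mm high above its running surface; black sensor heads outside the rails reach 26 mm and a 30 mm long ear at each side of the resting roller 34 mm above the surface.
- rest (a point): Low end of the track: the roller's centre as it rests there, 25 mm above the running surface, same axes as home. The roller leans on two rubber buffers, 28 mm high, at the two sides of the channel; the 58 mm between them is open, so fingertips can go down there behind the roller. The channel's floor ends 45 mm downhill of this point.
- home (a point): The roller's centre when it is fully home: 215 mm up the track from rest, 25 mm above the running surface, 25 mm before the face of the steel stop plate (100 mm wide, 47 mm high above the surface). Axes: x up the slope, y along the roller's axis, z square to the running surface.
- switch (a joint): Start switch: a spring plunger (12 mm across, in the middle of the stop plate at the height of the roller's centre) that stands 5 mm out of the plate towards the roller. 0 = out, 0.005 m = pushed in flush with the plate; about 2 N pushes it in, and it springs out again.
- roller: The roller: a solid turned aluminium cylinder, 50 mm in diameter and 90 mm long, about 0.48 kg (varies by a fifth), smooth (friction on the track about 0.3), lying across the track at its low end and rolling easily. Pushed near the middle of its length it runs straight; pushed 20 mm or more to one side it binds between the rails. Origin at its centre; its y axis is the cylinder's axis.
- tube: Bystander: a steel tube, 50 mm outside, 42 mm inside, 90 mm tall, standing on end on the table on the rig's right-hand side (seen uphill). Origin at the centre of its underside.
- board: Bystander: a green circuit board 100 x 80 mm on four 12 mm brass standoffs, up to 26 mm tall, lying on the rig's left-hand side (seen uphill). Origin at the centre of its underside.
- driver: Bystander: a screwdriver, 170 mm long, lying on the table beyond the high end of the rig. Origin at table height under it.
There are look-alikes about, which are no part of the job. Leave any blue or yellow look-alike of the roller alone.

How it is judged (in metres and radians):
On the way:
1. the roller has been pushed half way up the track, on the running surface (x of roller in the frame of home above -0.11 m and z of roller in the frame of home below 0.006 m), for 0.1 s.
At the end, for the whole second after the job is handed in: The roller lies on the running surface with its centre within 2.5 mm of its home point along the track (4 mm in height, 6 mm sideways), the start switch is pushed in by more than 3.5 mm, the fingers press on the roller with more than 0.4 N, and it is at rest; the arm keeps its pose (x of roller in the frame of home above -0.0025 m and z of roller in the frame of home between -0.004 and 0.004 m and y of roller in the frame of home between -0.006 and 0.006 m and value of joint switch above 0.0035 m and contact force between roller and the fingers above 0.4 N and linear speed of roller below 0.02 m/s); the arm keeps its last pose, push and grip.
It fails at once if the roller runs free or is shoved fast: faster than 0.25 m/s (linear speed of roller above 0.25 m/s).
It fails at once if the roller is lifted more than 8 mm off the running surface (z of roller in the frame of home above 0.008 m).
It fails at once if the roller is forced: the fingers press on it with more than 45 N (contact force between roller and the fingers above 45 N).
It fails at once if the tube, the circuit board or the screwdriver is moved more than 15 mm (distance of any of tube, board, driver from where it was at the start of the episode above 0.015 m).
It also fails if it takes over 38 s, if anything falls off the work surface, if the arm or the gripper's body presses on something with over 40 N, if the wrist force passes 120 N, or if a joint passes its speed limit or range.

## Working session

There is one attempt and no reset: what is moved stays moved. The work goes in short steps, each a Python script; the robot and the scene stay as the last script left them, time stands still between calls to the robot, and variables do not carry over. Pictures are saved under pics/ and viewed, at most 10 in all, crops included, and the job is handed in when it is done.

```bash
mkdir -p pics; python3 - <<'E'
from station import r
import cv2,pickle
d={}
for n in ("scene","top","wrist"):
    s=r.snapshot(n); d[n]=s
    cv2.imwrite(f"pics/{n}0.png",cv2.cvtColor(s["frame"],cv2.COLOR_RGB2BGR))
    print(n,s["fx"],s["cx"],s["cy"],s["R"],s["t"])
pickle.dump(d,open("s0.pkl","wb"))
print(r.sense())
a=cv2.imread("pics/top0.png")
E
```

```text
scene 420.0830671008096 249.6148903486564 192.8312492596767 [[ 0.81546158  0.57832008  0.02383899]
 [ 0.35393873 -0.46563702 -0.81111623]
 [-0.45798449  0.66987167 -0.58439897]] [-0.47517701 -0.0986975   1.25565433]
top 454.71676051961606 258.7937043045857 188.5046096154315 [[ 5.24475201e-03 -9.99698304e-01 -2.39956968e-02]
 [-9.82388253e-01 -6.68991896e-04 -1.86849865e-01]
 [ 1.86777440e-01  2.45530718e-02 -9.82095380e-01]] [0.0602146  0.55769341 1.24954939]
wrist 297.3186396354542 256.97284462495185 191.91612036868406 [[ 0.42385208 -0.90572867 -0.00223545]
 [-0.86355206 -0.40485673  0.30061413]
 [-0.27317988 -0.12548549 -0.95374323]] [-0.5991232  -0.03675346  0.39292885]
{'clock': 0.15, 'joints': array([-6.81659132e+01,  5.25418143e+00,  7.05643878e+01, -1.17395089e-03,
        1.04265956e+02, -3.24808991e+00]), 'joint_vel': array([-0.01074947, -0.0948551 , -0.24280897, -0.03759305,  0.03903779,
        0.01698207]), 'joint_torque': array([ 1.92046013e-03, -4.47044313e+01, -4.06908774e+01,  6.98310742e-02,
        2.74563592e-02, -7.98700762e-05]), 'tcp_pos': array([ 0.25437273, -0.54347299,  0.40377235]), 'orientation': array([-1.79915547e+02, -3.65278470e-03,  2.50818856e+01]), 'contact_force': array([-0.08616833, -0.26322593, -0.72394616]), 'torque': array([-0.01773973, -0.04394785, -0.01684364]), 'gripper_force': 0.0, 'opening': 0.08775983737586951}
```

View pics/top0.png

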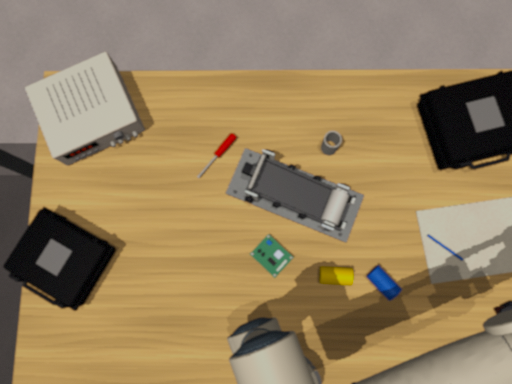

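View pics/scene0.png

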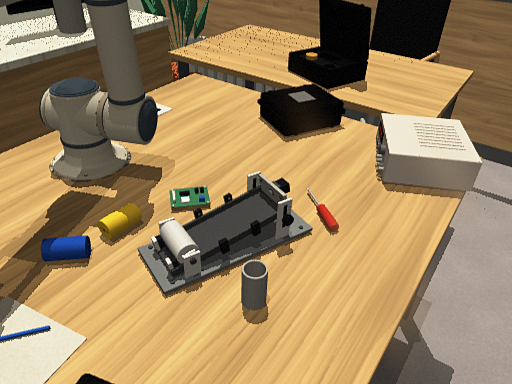

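The top view shows the rig from about (228,193) to (363,193): the roller is at the right end (336,207) and the stop plate at upper left (260,165). The tube is at (332,142), the board at (272,256) and the driver at (218,155). I'll enlarge both views.

```bash
cat > h.py <<'E'
import numpy as np
def ray(s,u,v):
    d=s["R"].T@np.array([(u-s["cx"])/s["fx"],(v-s["cy"])/s["fy"],1.]); return -s["R"].T@s["t"],d/np.linalg.norm(d)
def onz(s,u,v,z):
    o,d=ray(s,u,v); return o+d*(z-o[2])/d[2]
def proj(s,X):
    c=s["R"]@np.asarray(X)+s["t"]; return s["fx"]*c[0]/c[2]+s["cx"],s["fy"]*c[1]/c[2]+s["cy"]
E
python3 - <<'E'
import cv2,pickle,numpy as np
from h import *
d=pickle.load(open("s0.pkl","rb"))
a=cv2.imread("pics/top0.png")[140:250,220:370]; cv2.imwrite("pics/topc.png",cv2.resize(a,None,fx=5,fy=5,interpolation=cv2.INTER_CUBIC))
a=cv2.imread("pics/scene0.png")[165:297,130:330]; cv2.imwrite("pics/scenec.png",cv2.resize(a,None,fx=4,fy=4,interpolation=cv2.INTER_CUBIC))
C=[onz(d["top"],*p,.016) for p in ((243,150),(363,193),(349,240),(228,193))]
print(np.round(C,3),[np.linalg.norm(C[i]-C[i-1]) for i in range(4)])
E
```

```text
[[ 0.682  0.111  0.016]
 [ 0.551 -0.242  0.016]
 [ 0.414 -0.197  0.016]
 [ 0.551  0.154  0.016]] [np.float64(0.1378772522302744), np.float64(0.3765776133247714), np.float64(0.14446252391142872), np.float64(0.3765148768111325)]
```

View pics/topc.png

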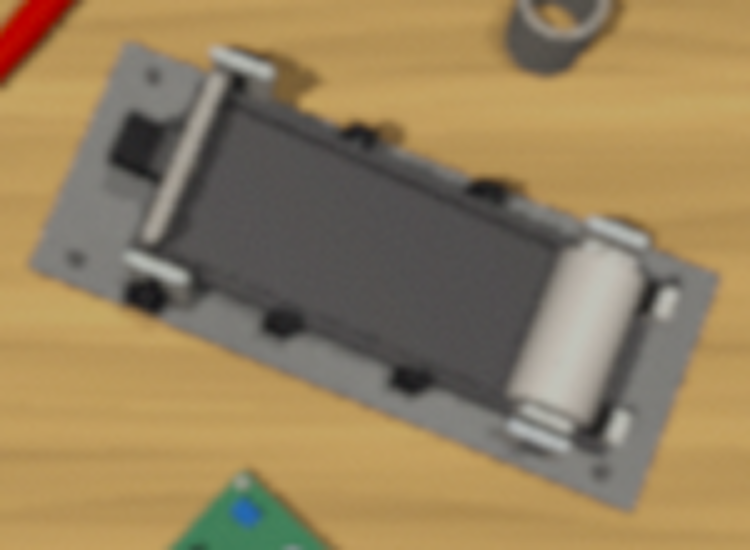

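View pics/scenec.png

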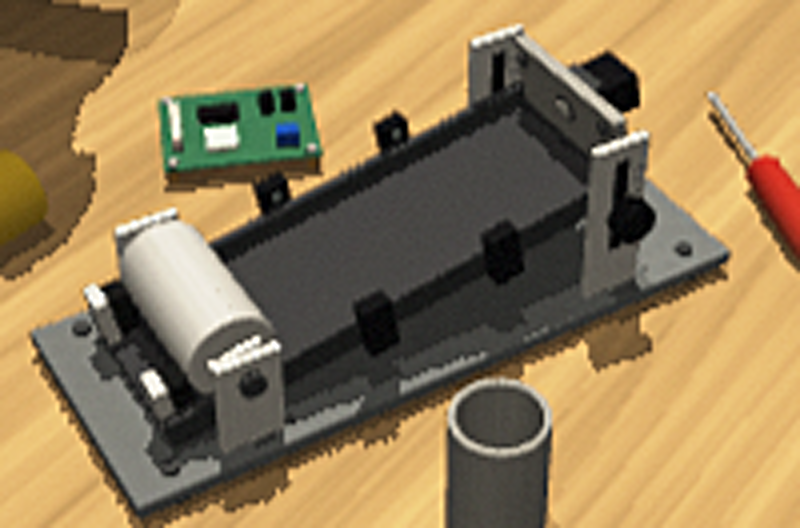

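The crops show the base-plate corners, the stop plate's top edge and the low-end upright plates clearly in both views. I'll triangulate them.

```bash
cat >> h.py <<'E'
def tri(s1,p1,s2,p2):
    (o1,d1),(o2,d2)=ray(s1,*p1),ray(s2,*p2)
    a,b=np.linalg.lstsq(np.c_[d1,-d2],o2-o1,rcond=None)[0]
    A,B=o1+a*d1,o2+b*d2; return (A+B)/2,np.linalg.norm(A-B)
E
python3 - <<'E'
import cv2,pickle,numpy as np
from h import *
d=pickle.load(open("s0.pkl","rb"));T,S=d["top"],d["scene"]
t=lambda x,y:(220+(x+.5)/5-.5,140+(y+.5)/5-.5); s=lambda x,y:(130+(x+.5)/4-.5,165+(y+.5)/4-.5)
C=np.array([onz(T,*t(*p),.016) for p in ((127,42),(720,273),(632,510),(30,265))])
print(C.round(4),[np.linalg.norm(C[i]-C[i-1]).round(4) for i in range(4)],C.mean(0))
u=C[0]+C[3]-C[1]-C[2]; print("yaw plate",np.degrees(np.arctan2(u[1],u[0])))
v=C[0]-C[3]+C[1]-C[2]; print("yaw from short",np.degrees(np.arctan2(v[1],v[0]))+90)
for n,a,b in (("corner hiR",(127,42),(729,256)),("corner loR",(720,273),(143,512)),("corner loL",(632,510),(32,332)),
  ("stop topR",(222,74),(620,126)),("stop topL",(152,240),(520,36)),
  ("loplateR far",(590,222),(279,346)),("loplateR near",(646,243),(216,368)),
  ("hiplateR hi",(213,53),(645,136)),("hiplateR lo",(272,75),(595,152)),("hiplateL hi",(128,256),(521,30))):
    X,e=tri(T,t(*a),S,s(*b)); print(n,X.round(4),round(e,4))
# roller mask in top
f=T["frame"].astype(int); m=((f.min(2)>135)&(f.max(2)-f.min(2)<40)).astype(np.uint8)
m[:140]=0;m[250:]=0;m[:,:315]=0;m[:,365:]=0
n,l,st,c=cv2.connectedComponentsWithStats(m); k=1+st[1:,4].argmax(); print(st[k],c[k])
r_=cv2.minAreaRect(cv2.findContours((l==k).astype(np.uint8),0,2)[0][0]); print(r_)
for z in (.06,.07):print(onz(T,*r_[0],z))
E
```

```text
[[ 0.6883  0.1049  0.016 ]
 [ 0.5479 -0.244   0.016 ]
 [ 0.4096 -0.1885  0.016 ]
 [ 0.5522  0.1607  0.016 ]] [np.float64(0.1471), np.float64(0.3761), np.float64(0.149), np.float64(0.3772)] [ 0.54950644 -0.04172646  0.016     ]
yaw plate 67.91900007999496
yaw from short 67.92873768145245
corner hiR [0.6894 0.1053 0.0133] 0.0008
corner loR [ 0.549  -0.2437  0.0136] 0.0021
corner loL [ 0.41   -0.1882  0.0152] 0.0011
stop topR [0.6401 0.0465 0.122 ] 0.0005
stop topL [0.5471 0.0844 0.1242] 0.0016
loplateR far [ 0.5679 -0.1595  0.0727] 0.0028
loplateR near [ 0.555  -0.1907  0.0744] 0.0013
hiplateR hi [0.6533 0.0516 0.118 ] 0.0007
hiplateR lo [0.6404 0.0194 0.1205] 0.0017
hiplateL hi [0.5393 0.0976 0.1185] 0.0014
[323 188  24  38 513] [334.96491228 206.24561404]
((334.8994445800781, 206.54144287109375), (14.692309379577637, 37.5384635925293), 22.61986541748047)
[ 0.50465549 -0.15304571  0.06      ]
[ 0.50315892 -0.15160847  0.07      ]
```

```bash
python3 - <<'E'
import pickle,numpy as np
from h import *
d=pickle.load(open("s0.pkl","rb"));T,S=d["top"],d["scene"]
t=lambda x,y:(220+(x+.5)/5-.5,140+(y+.5)/5-.5); s=lambda x,y:(130+(x+.5)/4-.5,165+(y+.5)/4-.5)
y=np.radians(67.92);u=np.array([np.cos(y),np.sin(y),0]);v=np.array([-u[1],u[0],0]);O=np.array([.5495,-.0417,0])
for n,a,b in (("headR hi",(358,130),(503,228)),("headR lo",(488,187),(377,298)),("headL hi",(283,318),(392,118)),("headL lo",(410,374),(270,180)),
 ("stop topR",(222,74),(620,126)),("stop topL",(152,240),(520,36)),("bufL",(622,412),(97,291)),("bufR",(668,290),(153,376)),("hingeear",(536,434),(148,218))):
    X,e=tri(T,t(*a),S,s(*b)); print(n,(X@u-O@u).round(4),(X@v-O@v).round(4),X[2].round(4),round(e,4))
for z in (.055,.06,.065): X=onz(T,334.9,206.4,z);print(z,((X-O)@u).round(4),((X-O)@v).round(4))
# predicted stop for tilt given rest centre: print home/tops
X=np.array([.5936,.0655,0]);print((X-O)@u,(X-O)@v)
E
```

```text
headR hi 0.0362 -0.0575 0.0882 0.0001
headR lo -0.0426 -0.0578 0.0747 0.0013
headL hi 0.0349 0.0579 0.0897 0.0008
headL lo -0.0429 0.0588 0.0747 0.0037
stop topR 0.1158 -0.0508 0.122 0.0005
stop topL 0.116 0.0496 0.1242 0.0016
bufL -0.1595 0.0322 0.0647 0.0023
bufR -0.1596 -0.042 0.0652 0.003
hingeear -0.1176 0.0629 0.0751 0.0003
0.055 -0.1203 -0.0016
0.06 -0.1199 -0.0007
0.065 -0.1195 0.0003
0.11591516763073716 -0.0005691336733231103
```

Tilt is about 0.172 rad, yaw 67.9° and the rest centre about (0.505, -0.152, 0.061). These agree with the given sizes. Next I'll close the fingers, go above the spot behind the roller and check from close by.

```bash
cat >> h.py <<'E'
from scipy.spatial.transform import Rotation
TH=.172;y_=np.radians(67.92);u=np.array([np.cos(y_),np.sin(y_),0]);v=np.array([-u[1],u[0],0])
ex=u*np.cos(TH)+np.array([0,0,np.sin(TH)]);n=np.cross(ex,v)
O=np.array([.5495,-.0417,0]);REST=O-.1195*u+np.array([0,0,.0608])
RPY=Rotation.from_matrix(np.c_[ex,-v,-n]).as_euler('xyz',degrees=True)
def tcp(s,h): # finger centre s along slope from rest, tip h above running surface
    return REST+ex*s+n*(h-.025+.182)
def wproj(c,X):
    p=c["R"]@np.asarray(X)+c["t"];rho=np.hypot(p[0],p[1]);a=np.arctan2(rho,p[2])*c["fx"]/rho;return c["cx"]+a*p[0],c["cy"]+a*p[1]
E
python3 - <<'E'
from station import r
from h import *
import cv2,pickle
print(RPY,n,[r.inverse_kinematics(tcp(s,h),RPY) for s,h in ((-.045,.09),(-.045,.012),(.185,.012))])
r.grab(5)
r.reach(tcp(-.045,.09),RPY)
r.wait(.2);st=r.sense();print(st["clock"],st["tcp_pos"],tcp(-.045,.09),st["contact_force"],st["opening"])
c=r.snapshot("wrist");pickle.dump(c,open("w1.pkl","wb"))
f=cv2.cvtColor(c["frame"],cv2.COLOR_RGB2BGR)
for X in (REST+.025*n,REST+.025*n+.045*v,REST+.025*n-.045*v,REST+.215*ex+.022*n+.025*ex+.05*v,REST+.24*ex+.022*n-.05*v,tcp(-.045,.09)-.182*n):
    cv2.circle(f,tuple(int(round(q)) for q in wproj(c,X)),3,(0,0,255),1)
cv2.imwrite("pics/w1.png",f)
E
```

```text
[180.          -9.85487408  67.92      ] [-0.06433662 -0.15860079  0.98524443] [array([-33.02115525,  -5.36994611,  92.29858024,   9.70966874,
        94.88910791, -10.26548926]), array([-31.59346323,  -3.31850617,  98.26500598,   9.73386427,
        86.74554224, -10.21123713]), array([-7.35279313, -0.8025532 , 91.72914671,  9.54507523, 86.59249207,
       14.36535681])]
3.2417 [ 0.47183558 -0.23349291  0.29672324] [ 0.47202277 -0.23269465  0.29645348] [-0.25388949  0.18986781 -0.12189171] 0.00038327291464128734
```

View pics/w1.png

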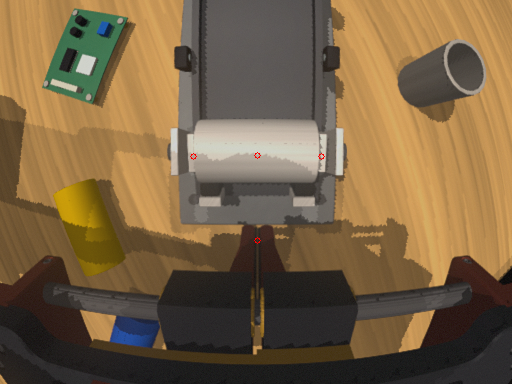

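The wrist view puts the roller at (257,151), with its ends at 193 and 320 matching my predicted marks. The closed fingertips (257,230) are centred behind it, between the buffers at (210,200) and (305,200). I'll descend and approach until contact.

```bash
python3 - <<'E'
from station import r
from h import *
import cv2
r.servo_line(tcp(-.047,.013),RPY,speed=.06); r.wait(.3)
b=r.sense();print(b["clock"],b["contact_force"],(b["tcp_pos"]-tcp(-.047,.013)).round(4))
b0=b["contact_force"]
for k in range(1,9):
    s=-.047+.0025*k
    r.servo_line(tcp(s,.013),RPY,speed=.03); st=r.sense();F=(st["contact_force"]-b0)
    print(round(s,4),round(F@ex,2),round(F@n,2),round(st["clock"],2))
    if F@ex<-2.5: break
c=r.snapshot("wrist");cv2.imwrite("pics/w2.png",cv2.cvtColor(c["frame"],cv2.COLOR_RGB2BGR))
E
```

```text
5.025 [-0.07611419 -0.23153289 -0.56719238] [ 0.     -0.      0.0002]
-0.0445 0.61 0.72 5.28
-0.042 0.38 0.29 5.53
-0.0395 -0.04 0.3 5.78
-0.037 0.11 -0.35 6.03
-0.0345 -0.6 0.64 6.28
-0.032 -1.15 0.36 6.53
-0.0295 -0.92 0.93 6.78
-0.027 -0.99 0.46 7.03
```

View pics/w2.png

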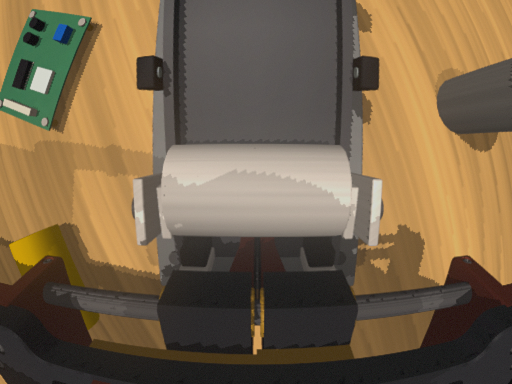

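Contact came at s ≈ -0.035 as predicted. The roller at (257,190) is square, has left the buffers, and needs about 1 N to push. Now I'll push up the slope.

```bash
python3 - <<'E'
from station import r
from h import *
import cv2
b0=np.array([-0.076,-0.232,-0.567])
for s in (.03,.1,.16,.168):
    r.servo_line(tcp(s,.013),RPY,speed=.05); st=r.sense();F=(st["contact_force"]-b0)
    print(round(s,4),round(F@ex,2),round(F@v,2),round(F@n,2),round(st["clock"],2))
    if F@ex<-6 or abs(F@n)>8: break
c=r.snapshot("wrist");cv2.imwrite("pics/w3.png",cv2.cvtColor(c["frame"],cv2.COLOR_RGB2BGR))
E
```

```text
0.03 0.38 0.17 0.2 8.37
0.1 -0.0 -0.5 -0.17 9.92
0.16 -0.7 -0.36 0.04 11.27
0.168 -0.09 0.09 -0.22 11.57
```

View pics/w3.png

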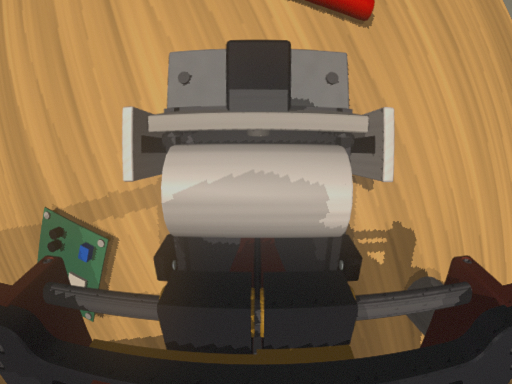

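The roller at (257,190) is square and still against the fingertips, just below the stop plate (257,122). Next I'll creep in with force feedback.

```bash
python3 - <<'E'
from station import r
from h import *
import cv2
b0=np.array([-0.076,-0.232,-0.567])
def F():
    a=[]
    for _ in range(4): r.wait(.04);a.append(r.sense()["contact_force"]-b0)
    return np.mean(a,0)
s=.168
while s<.195:
    s+=.001 if s<.172 else .0007
    r.servo_line(tcp(s,.013),RPY,speed=.01); f=F()
    print(round(s,4),round(f@ex,2),round(f@v,2),round(f@n,2),round(r.sense()["clock"],2))
    if f@ex<-6 or r.sense()["clock"]>28: break
st=r.sense();print(((st["tcp_pos"]-REST)@ex).round(4))
c=r.snapshot("wrist");cv2.imwrite("pics/w4.png",cv2.cvtColor(c["frame"],cv2.COLOR_RGB2BGR))
E
```

```text
0.169 -0.65 -0.1 1.21 12.04
0.17 -0.92 0.05 1.35 12.46
0.171 -1.4 -0.45 1.37 12.88
0.172 -0.99 -0.13 1.31 13.29
0.1727 -1.49 0.25 1.69 13.71
0.1734 -2.48 -0.38 2.26 14.12
0.1741 -3.29 -0.15 1.84 14.54
0.1748 -2.81 -0.31 2.12 14.96
0.1755 -3.14 -0.54 2.54 15.38
0.1762 -3.35 0.15 2.45 15.79
0.1769 -3.3 0.2 2.9 16.21
0.1776 -4.09 0.12 2.83 16.62
0.1783 -6.0 0.69 3.59 17.04
0.1779
```

View pics/w4.png

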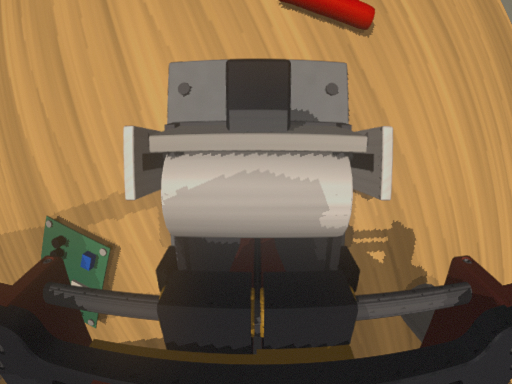

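The force profile matches the expected sequence: the switch was touched at s ≈ 0.173, and a stiff rise began about 5 mm later. The picture shows the roller against the plate at row 150. One small step should confirm the hard stop before I hand in.

```bash
python3 - <<'E'
from station import r
from h import *
b0=np.array([-0.076,-0.232,-0.567])
s=.1783
for _ in range(3):
    s+=.0004; r.servo_line(tcp(s,.013),RPY,speed=.01); r.wait(.3); a=[]
    for _ in range(4): r.wait(.04);a.append(r.sense()["contact_force"]-b0)
    f=np.mean(a,0); print(s,(f@ex).round(2),(f@v).round(2),(f@n).round(2),r.sense()["clock"])
    if f@ex<-9: break
print(r.hand_in())
E
```

```text
0.1787 -7.46 0.89 4.02 17.8083
0.1791 -8.06 0.39 4.28 18.525
0.17950000000000002 -9.06 0.7 4.27 19.2417
the job is handed in; nothing more can be done
None
```

The roller is pushed up against the stop plate, held there by the fingertips at about 9 N, and the force profile shows the start switch pressed in; the job was handed in at about 19 s, with no verdict returned.

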